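# Centre the stand magnifier on the rotating tray

### The job

Push the little stand magnifier to the middle of the rotating tray with light taps low on its foot, so that its foot stands wholly inside the thin ring marked there. It is top-heavy: keep it upright and on the tray, only touch it gently, never pinch or lift it, and leave the phone, the white box and the screwdriver where they are. Finish with the magnifier standing still and the gripper clear of it.

Things in the scene. Friction and masses are not known exactly. Their poses are not given: they have to be found in the camera images.
- magnifier: Loose top-heavy stand magnifier, 42 mm tall, 40-65 g, round about its z axis (yaw means nothing). Black disc foot 22 mm across, 10 mm thick; thin clear stem 9 mm across, 10-27 mm up; lens head 19 mm across, 27-39 mm up (clear, top 4 mm a black rim), then a 3 mm high clear dome. Origin: centre of the foot's underside, z up its axis.
- foot_centre (a point): Centre of the magnifier's foot, 5 mm above its underside: the height to push at. Pushed here it slides at under 1 N and stops when the push stops; pushed at the head it rocks and can topple. The foot is the widest part: a slim upright finger with its tip 2 to 5 mm above the tray meets the foot first. Over 5 N is too rough.
- tray_middle (a point): Middle of the tray's flat upper face, on its turning axis; fixed during a run. Tray: pale grey disc without rim, 150 mm across, 15 mm thick, upper face 30 mm above the desk, on a smaller black base. A thin dark flush ring round the middle is 35 mm across inside: the foot is wholly inside it when the axis is within 6.5 mm of the middle. The magnifier starts 25-48 mm away, on any side.
- tray (a joint): Turn of the tray about the vertical (rad, counter-clockwise from above), any start. The bearing is stiff: the tray does not turn when the magnifier slides on it. It need not be turned.
- phone: Bystander: silver phone lying on the desk, 150 x 72 x 8 mm (x, y, z), origin at the centre of its underside.
- box: Bystander: white plastic box with its lid shut, 102 x 66 x 43 mm (x, y, z) plus a 3 mm high round press button on the lid; origin at the centre of its underside.
- screwdriver: Bystander: steel screwdriver with a yellow handle, lying on the desk, 190 mm long along its x axis, the handle towards its -x.
Things that resemble listed ones, but are neither listed nor needed, are in the scene too. What is shaped like the magnifier but orange is not meant.

How it is judged:
At the end, for the whole second after the job is handed in: The magnifier stands upright (within 3 degrees) and still on the tray, its axis within 6.5 mm of the tray's middle, so that its foot is inside the ring (horizontal distance between magnifier and tray_middle below 0.0065 m and z of magnifier in the frame of tray_middle between -0.003 and 0.003 m and angle between magnifier's own z axis and vertical below 0.06 rad and linear speed of magnifier below 0.01 m/s); the robot touches nothing.
It fails at once if the magnifier is tipped by more than 20 degrees (angle between magnifier's own z axis and vertical above 0.35 rad).
It fails at once if the magnifier is lifted off the tray by more than 10 mm (z of magnifier in the frame of tray_middle above 0.01 m).
It fails at once if the magnifier falls off the tray (z of magnifier in the frame of tray_middle below -0.008 m).
It fails at once if the magnifier is pinched or struck with more than 5 N (contact force between the fingers and magnifier above 5 N).
It fails at once if the phone, the box or the screwdriver is moved by more than 15 mm (distance of any of phone, box, screwdriver from where it was at the start of the episode above 0.015 m).
It also fails if it takes over 45 s, if anything falls off the work surface, if the arm or the gripper's body presses on something with over 40 N, if the wrist force passes 120 N, or if a joint passes its speed limit or range.

### The arm

A 7-joint arm with a two-finger parallel gripper is mounted at the origin on the work surface. World frame = base frame: x ahead of the robot, y to its left, z up, the work surface at z = 0. Lengths are in m, angles in rad, forces in N, time in s.
With the tool pointing down it reaches from about 0.425 to 1.025 m from the base axis. Payload 3.6 kg.
Tool frame: the origin (TCP) lies midway between the tips of the shut fingers; the grasp point (between the pads) lies 19 mm behind it; z points along the fingers, y is the direction in which the jaws open and shut (so a half turn about z gives the same grasp; the last joint's range is limited). The gripper opens to 85 mm and grips with 20 to 120 N. Pads are 22 mm wide; open, the fingers measure 114 mm over their backs; the gripper's body (76 mm by 85 mm) begins 54 mm behind the grasp point. The pads swing forward as they close: fully open they stand 13 mm farther back than shut.
Start: joints at [1.254, 0.591, 0.048, 1.609, -0.033, 0.943, -0.034], TCP at [0.161, -0.707, 0.208] pointing down, gripper open.
Joint ranges: [-2.69, 2.69], [-0.47, 2.24], [-1.27, 1.36], [0.19, 2.51], [-1.53, 4.68], [0.08, 2.07], [-3.09, 3.09]. Speed limits (rad/s): [2.57, 2.57, 3.14, 3.14, 3.14, 3.14, 3.14].

### API

Orientations are given as a unit quaternion [w, x, y, z].
In Python, from bench import r, cams gives the robot as it stands.
- The arm moves only by the tool servo_tool, never from a script. Its argument "series" is a list of rows, each a list of 7 numbers: the shift along the tool's x, y, z in mm, then the turn, a rotation vector about the tool's x, y, z in degrees, then the opening, from 0 (shut) to 1 (fully open). In form: [[tx, ty, tz, rx, ry, rz, grip], ...]. A call has 1 to 20 rows; each row is the pose to reach, as a shift and turn from the pose commanded when the call began, along the tool's axes at that moment; what a row does not reach only later rows make up. A row lasts 1/12 s, in which the tool goes at most 41.7 mm and 7.16 degrees, less where a joint would pass 70% of its speed; a pose out of reach is approached as far as the arm can. A call with a gripper value outside its range is refused whole. The fingers move at their own pace and stop on an object; "newtons" is the grip in N (left out, the last holds). Time passes only in rows, so rows that repeat a pose let the fingers close. It gives the time, the measured TCP pose, the force and the opening at its end, in the units of the state.
- r.read_state(): the state, without advancing time (a new reading comes with each control period).
- cams.capture(name): name is "side" or "top" or "wrist"; returns (picture, depth): 420x560x3 uint8, red, green, blue; 420x560 float32, m along the optical axis (not along the pixel's ray), 0 where there is no reading.
- cams.camera_params(name): a dict with "fx", "fy", "cx", "cy" (pixels), "cam_to_world" (4x4, takes a point from camera to world coordinates); the wrist camera has in their place "mount" (4x4, takes a point from camera to tool coordinates, whose origin is the TCP and whose axes are the flange's). Camera axes: x right, y down, z forward; pixel columns grow to the right and rows downward; lengths in m; the calibration is good to about 2 mm. A picture is of the moment at which its call begins: read the wrist's pose just before it. camera_params takes no time and is no camera call.
- r.hand_in(): hands the job in, once; it reports no verdict.
The state is a dict: "t": time; "joint_pos": joint angles; "joint_vel": joint speeds; "joint_torque": joint torques, N m; "position": TCP position; "orientation": TCP orientation; "wrist_force": force on the tool from outside, world axes, zero at the start; "wrist_torque": the same for the moment, N m; "width": opening from 0.0 (shut) to 1.0 (fully open).
Only numpy, scipy, OpenCV 4.12 (cv2) and the standard library are available. Lean on these libraries where they do the work, as an engineer would, in place of code of your own. Each camera call takes 0.05 s, during which the arm holds its last target. There are 200 camera calls.

## Working session

There is one attempt and no reset: what is moved stays moved. The work goes in short steps, Python scripts to look and compute and a tool call to move; the robot and the scene stay as the last step left them, time stands still between calls to the robot, and variables do not carry over. Pictures are saved under pics/ and viewed, about 8 in all and at most 12, crops included, and the job is handed in when it is done.

Besides the shell and the picture viewer there is one more tool, called after "Emit:" by a JSON object that holds its "api" and its "payload", one argument or row to a line. servo_tool: Moves the arm, as the interface text tells. Its arguments: {"type":"object","properties":{"series":{"type":"array"},"newtons":{"type":"number"}},"required":["series"]}

```bash
mkdir -p pics; ls
cat > h.py <<'E'
import numpy as np, cv2
from scipy.spatial.transform import Rotation as R
from bench import r, cams
def cap(n):
    s=r.read_state(); im,d=cams.capture(n); p=cams.camera_params(n)
    if 'cam_to_world' in p: T=np.array(p['cam_to_world'])
    else:
        W=np.eye(4); q=s['orientation']; W[:3,:3]=R.from_quat([q[1],q[2],q[3],q[0]]).as_matrix(); W[:3,3]=s['position']
        T=W@np.array(p['mount'])
    return im,d,p,T
def ray(p,T,u,v,z):
    d=T[:3,:3]@np.array([(u-p['cx'])/p['fx'],(v-p['cy'])/p['fy'],1]); o=T[:3,3]
    return o+d*(z-o[2])/d[2]
def proj(p,T,X):
    c=T[:3,:3].T@(np.array(X)-T[:3,3]); return p['fx']*c[0]/c[2]+p['cx'],p['fy']*c[1]/c[2]+p['cy']
def save(im,f): cv2.imwrite('pics/'+f,im[:,:,::-1])
E
python3 - <<'E'
from h import *
print(r.read_state())
for n in ('top','side'):
    im,d,p,T=cap(n); save(im,n+'0.png'); np.savez(n+'0.npz',im=im,d=d); print(n,p['fx'],T.round(3).tolist())
E
```

```text
pics
{'t': 0.0, 'joint_pos': array([ 1.25349401,  0.59211384,  0.04829418,  1.60983993, -0.03328236,
        0.94270245, -0.03370119]), 'joint_vel': array([ 4.43407961e-04,  1.85714261e-04,  3.35242546e-04, -3.43937211e-04,
       -5.17979877e-05, -7.47939426e-04,  3.01896666e-04]), 'joint_torque': array([-6.64576546e-04, -5.48688555e+01,  1.54625729e+00, -1.98124802e+01,
        9.33546602e-03,  8.97655380e-03,  5.84859841e-07]), 'position': array([ 0.16071019, -0.70605094,  0.20633808]), 'orientation': array([-1.11273806e-03,  9.93739714e-01,  1.11714387e-01, -1.94623274e-04]), 'wrist_force': array([ 0.4832476 ,  0.32606824, -0.43001624]), 'wrist_torque': array([-0.01267333, -0.00038138, -0.01738381]), 'width': 1.0018857344153618}
top 488.3625396652078 [[0.022, -0.977, 0.214, 0.325], [-1.0, -0.02, 0.009, -0.012], [-0.004, -0.214, -0.977, 0.981], [0.0, 0.0, 0.0, 1.0]]
side 441.70351094327884 [[-0.993, -0.091, 0.074, 0.45], [-0.117, 0.728, -0.676, 0.634], [0.008, -0.68, -0.734, 0.724], [0.0, 0.0, 0.0, 1.0]]
```

View pics/top0.png

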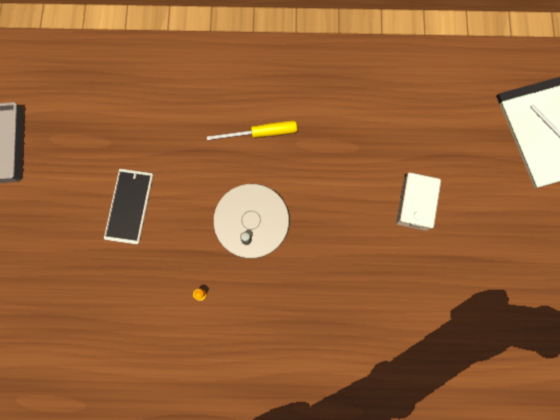

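View pics/side0.png

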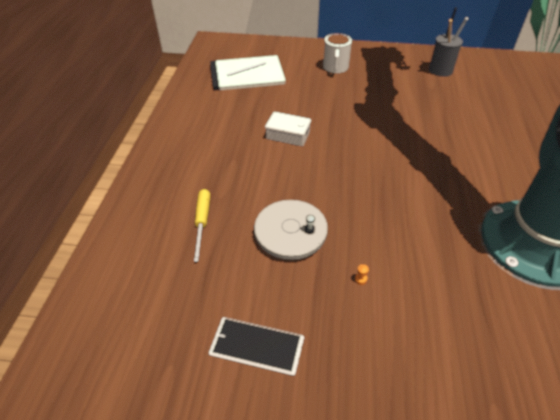

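The top view shows the tray at (251,220), with the magnifier at (246,238). In the side view the magnifier is at (310,224), clear with a black foot. The orange lookalike stands on the desk at top (200,294), side (362,274), and isn't the one meant. Next I'll measure and make an enlarged crop.

Run:
```python
from h import *
out=[]
for n,c,m in (('top',(251,220),(246,238)),('side',(291,228),(310,226))):
    im=np.load(n+'0.npz')['im']; d=np.load(n+'0.npz')['d']; p=cams.camera_params(n); T=np.array(p['cam_to_world'])
    hsv=cv2.cvtColor(im,cv2.COLOR_RGB2HSV)
    mask=((hsv[...,1]<70)&(hsv[...,2]>150)).astype(np.uint8)
    k,l=cv2.connectedComponents(mask); lab=l[c[1],c[0]-25]
    cs,_=cv2.findContours((l==lab).astype(np.uint8),cv2.RETR_EXTERNAL,cv2.CHAIN_APPROX_NONE); q=max(cs,key=cv2.contourArea)[:,0]
    P=np.array([ray(p,T,u,v,.03)[:2] for u,v in q])
    (x,y),rad=cv2.minEnclosingCircle(P.astype(np.float32)); 
    A=np.c_[2*P,np.ones(len(P))]; s=np.linalg.lstsq(A,(P**2).sum(1),rcond=None)[0]
    print(n,'tray enc',x,y,rad,'fit',s[:2],np.sqrt(s[2]+s[0]**2+s[1]**2), 'ring pix',proj(p,T,[s[0],s[1],.03]))
    # depth of tray
    v,u=c; print('depthz',[ (T@np.r_[np.array([(uu-p['cx'])/p['fx'],(vv-p['cy'])/p['fy'],1])*d[vv,uu],1])[:3].round(4) for uu,vv in ((c[0]-20,c[1]),m)])
    g=im.max(2); w=np.zeros_like(g); w[m[1]-16:m[1]+16,m[0]-16:m[0]+16]=1
    b=((g<70)&(w>0)).astype(np.uint8); k,l,st,ce=cv2.connectedComponentsWithStats(b)
    for i in range(1,k):
        if st[i,4]>5: print('dark',st[i],ce[i],ray(p,T,*ce[i],.035).round(4))
    z=9 if n=='top' else 9
    cr=im[m[1]-32:m[1]+32,m[0]-22:m[0]+22] if 0 else im[m[1]-30:m[1]+30,m[0]-22:m[0]+22]
    out.append(cv2.resize(cr,None,fx=9,fy=9,interpolation=cv2.INTER_CUBIC))
save(np.hstack(out),'crop0.png')
```

```text
top tray enc 0.5104764103889465 0.04170137643814087 0.07470009475946426 fit [0.51042179 0.04158163] 0.07363586667459934 ring pix (np.float64(250.84391767599368), np.float64(220.01495947234326))
depthz [array([0.5101, 0.0812, 0.0275]), array([0.4676, 0.0472, 0.072 ])]
side tray enc 0.510421633720398 0.04367092624306679 0.07691929489374161 fit [0.51108292 0.04391654] 0.07485392630303118 ring pix (np.float64(290.64386997562), np.float64(226.04098549877662))
depthz [array([0.5505, 0.0547, 0.0307]), array([0.4707, 0.0577, 0.052 ])]
dark [304 226   9   7  35] [307.74285714 229.6       ] [0.475  0.0533 0.035 ]
```

View pics/crop0.png

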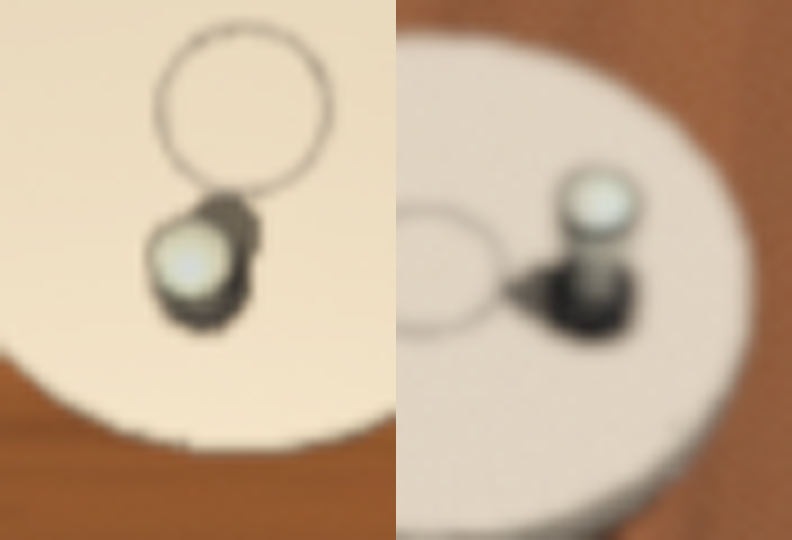

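The crops confirm it: clear head, stem and black foot on the tray. The foot centre is at about top (246,239) and side (309.6,228.3).

Run:
```python
from h import *
P=[]
for n,u,v in (('top',245.9,238.8),('side',309.2,228.)):
    p=cams.camera_params(n); T=np.array(p['cam_to_world']); z=.038 if n=='top' else .035
    a=ray(p,T,u,v,z); print(n,a.round(4)); P.append(a)
m=np.mean(P,0)[:2]; c=np.array([.5107,.0426]); d=c-m; print(m,np.linalg.norm(d),np.degrees(np.arctan2(d[1],d[0])))
s=r.read_state(); q=s['orientation']; M=R.from_quat([q[1],q[2],q[3],q[0]]).as_matrix(); print(M.round(3))
u=d/np.linalg.norm(d)
for X in ([.42,-.33,.2],[*(m-u*.034),.15]): print(X,(M.T@(np.array(X)-s['position'])*1000).round(1))
```

```text
top [0.4713 0.0496 0.038 ]
side [0.4724 0.0487 0.035 ]
[0.47186248 0.04915109] 0.039386163640748456 -9.574489774842583
[[ 0.975  0.222 -0.001]
 [ 0.222 -0.975  0.002]
 [-0.    -0.002 -1.   ]]
[0.42, -0.33, 0.2] [ 336.3 -309.2    7. ]
[np.float64(0.43833609160019255), np.float64(0.054806300627585076), 0.15] [ 439.6 -680.2   57.8]
```

Emit:
{"api": "servo_tool", "payload": {
  "series": [
    [28,-26,0,0,0,0,0.12],
    [56,-52,0,0,0,0,0.12],
    [84,-77,0,0,0,0,0.12],
    [112,-103,0,0,0,0,0.12],
    [140,-129,0,0,0,0,0.12],
    [168,-155,0,0,0,2,0.12],
    [196,-180,0,0,0,4,0.12],
    [224,-206,0,0,0,7,0.12],
    [252,-232,0,0,0,10,0.12],
    [280,-258,0,0,0,13,0.12],
    [308,-283,0,0,0,16,0.12],
    [336,-309,0,0,0,19,0.12],
    [345,-340,5,0,0,22,0.12],
    [354,-370,10,0,0,22.4,0.12],
    [363,-400,10,0,0,22.4,0.12],
    [371,-430,10,0,0,22.4,0.12],
    [379,-460,10,0,0,22.4,0.12],
    [387,-490,10,0,0,22.4,0.12],
    [395,-520,10,0,0,22.4,0.12],
    [395,-520,10,0,0,22.4,0.12]
  ],
  "newtons": 20
}}

```text
t: 1.77
position: [0.4303, -0.1058, 0.1972]
orientation: [-0.001, 0.997, -0.079, -0.001]
wrist_force: [-0.3, 0.5, 0.4]
width: 0.121
```

Emit:
{"api": "servo_tool", "payload": {
  "series": [
    [-3,-27,8,0,0,0,0.12],
    [-6,-54,16,0,0,0,0.12],
    [-9,-81,24,0,0,0,0.12],
    [-12,-108,32,0,0,0,0.12],
    [-15,-135,40,0,0,0,0.12],
    [-18,-152,47,0,0,0,0.12],
    [-18,-160,47,0,0,0,0.12],
    [-18,-160,47,0,0,0,0.12],
    [-18,-160,47,0,0,0,0.12]
  ]
}}

```text
t: 2.52
position: [0.4397, 0.0478, 0.1507]
orientation: [0.0, 0.997, -0.084, 0.0]
wrist_force: [1.2, -0.6, 0.4]
width: 0.122
```

Run:
```python
from h import *
im,d,p,T=cap('wrist'); save(im,'w1.png'); np.savez('w1.npz',im=im,d=d,T=T)
s=r.read_state(); print(s['position'],s['orientation'],s['wrist_force'],T.round(3).tolist(),p['fx'])
print(proj(p,T,[.5107,.0426,.03]),proj(p,T,[.4719,.0492,.04]))
```

```text
[0.43966796 0.04715721 0.1507688 ] [ 3.36517880e-04  9.96439710e-01 -8.43076086e-02  1.34063665e-04] [-0.20777403 -0.24700155  0.23034637] [[-0.166, -0.951, -0.261, 0.507], [-0.986, 0.16, 0.043, 0.037], [0.001, 0.265, -0.964, 0.318], [0.0, 0.0, 0.0, 1.0]] 347.43525757498065
(np.float64(272.99483686138774), np.float64(110.20852717403245)) (np.float64(272.92816815430723), np.float64(161.34168543594657))
```

View pics/w1.png

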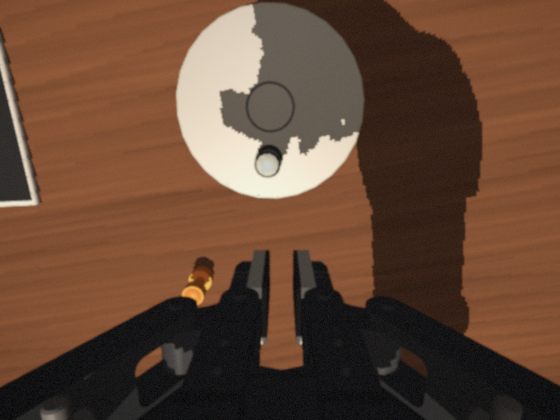

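The wrist view shows the ring centred at (270,106) and the black foot at (268,156), partly behind the head. The jaw tips are in front, at row 250 with a gap over columns 270–294. I'll use the gap as a cradle.

Run:
```python
from h import *
f=np.load('w1.npz'); im=f['im']; T=f['T']; p=cams.camera_params('wrist')
c=ray(p,T,270,106.5,.03)
g=im.max(2); w=np.zeros_like(g); w[140:180,250:290]=1
b=((g<45)&(w>0)).astype(np.uint8); k,l,st,ce=cv2.connectedComponentsWithStats(b); print(st[1:],ce[1:])
h=ray(p,T,266.5,164.5,.069); m=ray(p,T,268.5,156,.038)
print('ring',c,'head',h,'foot',m)
s=r.read_state(); q=s['orientation']; M=R.from_quat([q[1],q[2],q[3],q[0]]).as_matrix()
for X in (c,h,m,[.5107,.0426,.03],[.4719,.0492,.035]): print((M.T@(X-s['position'])*1000).round(1))
print('TCP pix',proj(p,T,s['position']),proj(p,T,s['position']+M[:,0]*.011))
```

```text
[[260 146  21  14 130]] [[270.93846154 150.63846154]]
ring [0.51388388 0.04445875 0.03      ] head [0.47410705 0.05286667 0.069     ] foot [0.47644601 0.05205033 0.038     ]
[ 73.6  -9.9 120.8]
[ 33.  -11.5  81.8]
[ 35.4 -11.1 112.8]
[ 70.7  -7.5 120.8]
[ 31.4  -7.5 115.8]
TCP pix (np.float64(283.0195253335985), np.float64(250.89820757079877)) (np.float64(283.10583054062124), np.float64(230.64920451805813))
```

Emit:
{"api": "servo_tool", "payload": {
  "series": [
    [-2,-5,20,0,0,0,0.12],
    [-4,-9.5,40,0,0,0,0.12],
    [-4,-9.5,60,0,0,0,0.12],
    [-4,-9.5,75,0,0,0,0.12],
    [-4,-9.5,90,0,0,0,0.12],
    [-4,-9.5,100,0,0,0,0.12],
    [-4,-9.5,108,0,0,0,0.12],
    [-4,-9.5,108,0,0,0,0.12],
    [-4,-9.5,108,0,0,0,0.12]
  ]
}}

```text
t: 3.32
position: [0.4373, 0.0575, 0.0426]
orientation: [0.0, 0.996, -0.084, -0.0]
wrist_force: [0.4, 0.3, -0.2]
width: 0.118
```

Run:
```python
from h import *
s=r.read_state(); print(s['position'],s['orientation'],s['wrist_force'])
o=[]
im,d,p,T=cap('wrist'); np.savez('w2.npz',im=im,d=d,T=T)
M=T@np.linalg.inv(np.array(p['mount'])); 
print('TCP',proj(p,T,M[:3,3]),'ring',proj(p,T,[.5107,.0426,.03]))
for v in (245,255,270,300):
    print(v,[(u,(np.array(p['mount'])@np.r_[np.array([(u-p['cx'])/p['fx'],(v-p['cy'])/p['fy'],1])*d[v,u],1])[:3].round(4).tolist()) for u in (262,268,298,304) if d[v,u]>0])
o.append(cv2.resize(im[60:320,180:380],None,fx=2,fy=2,interpolation=cv2.INTER_CUBIC))
im,d,p,T=cap('side'); np.savez('s2.npz',im=im); print('side ring',proj(p,T,[.5107,.0426,.03]))
o.append(cv2.resize(im[180:245,275:375],(400,520*1),interpolation=cv2.INTER_CUBIC) if 0 else cv2.copyMakeBorder(cv2.resize(im[170:255,290:350],None,fx=6,fy=6,interpolation=cv2.INTER_CUBIC),0,10,0,0,0))
save(np.hstack(o),'w2.png')
```

```text
[0.43729556 0.05754702 0.0426087 ] [ 2.70537617e-04  9.96437587e-01 -8.43330360e-02 -4.22180872e-05] [ 0.41269865  0.2623637  -0.21885796]
TCP (np.float64(281.7806751770478), np.float64(250.94896607236902)) ring (np.float64(286.78014616931443), np.float64(99.65659330123015))
245 [(262, [-0.0132, -0.0126, 0.0424]), (268, [-0.0131, -0.0087, 0.042]), (298, [-0.0133, 0.0106, 0.0426]), (304, [-0.0135, 0.0145, 0.0432])]
255 [(262, [0.0116, -0.0083, -0.0327]), (268, [0.0115, -0.0058, -0.0327]), (298, [0.0116, 0.0066, -0.0328]), (304, [0.0116, 0.0091, -0.0327])]
270 [(262, [0.0123, -0.0075, -0.0487]), (268, [0.0065, -0.0058, -0.0364]), (298, [0.0121, 0.0059, -0.0483]), (304, [0.0119, 0.0082, -0.0477])]
300 [(262, [0.007, -0.0069, -0.061]), (268, [-0.0053, -0.0057, -0.0398]), (298, [0.0068, 0.0054, -0.0606]), (304, [0.0131, 0.0066, -0.0715])]
side ring (np.float64(290.90068876261444), np.float64(225.57774360710582))
```

View pics/w2.png

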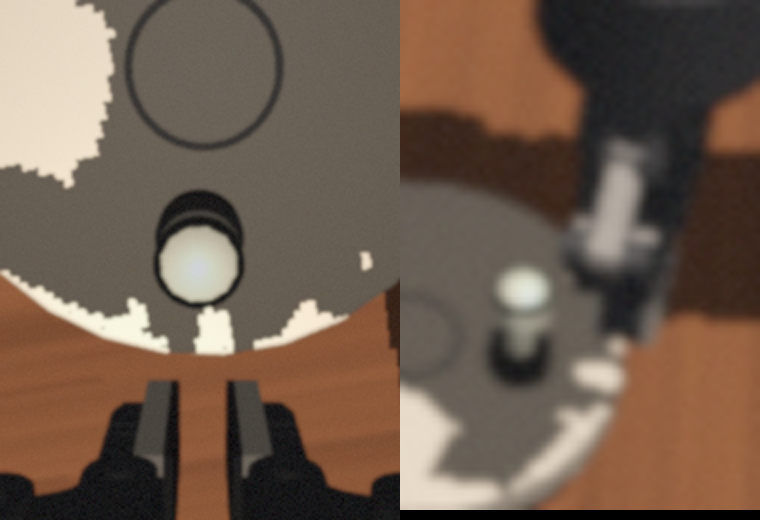

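The wrist view shows the magnifier at crop (199,250), just left of the jaw gap at (203), with the ring at (204,70). In the side view the jaw is behind the foot. I need to know where the finger tips actually are.

Run:
```python
from h import *
f=np.load('w2.npz'); d=f['d']; T=f['T']; p=cams.camera_params('wrist'); Mt=np.array(p['mount'])
for v in (252,260,270,290,310,340):
    print(v,[(u,*(1000*(Mt@np.r_[np.array([(u-p['cx'])/p['fx'],(v-p['cy'])/p['fy'],1])*d[v,u],1])[:3]).round(0).astype(int).tolist()) for u in range(246,276,4)])
W=T@np.linalg.inv(Mt); ps=cams.camera_params('side'); Ts=np.array(ps['cam_to_world'])
for X in ([0,0,0],[.011,0,0],[.011,.006,-.031],[-.011,.006,0],[0,-.015,0],[0,-.015,-.031]):
    u,v=proj(ps,Ts,(W@np.r_[X,1])[:3]); print(X,'crop',(u-290)*6+400,(v-170)*6)
# refine foot/ring from wrist
c=ray(p,T,180+204/2,60+70/2,.03); m=ray(p,T,180+199/2,60+(190+44)/2-0,.04)
Wi=np.linalg.inv(W); print((Wi@np.r_[c,1])*1000,(Wi@np.r_[m,1])*1000,c,m)
ih=ray(p,T,180+199/2,60+264/2,.07); print('head',(Wi@np.r_[ih,1])*1000)
```

```text
252 [(246, -18, -23, 42), (250, -17, -20, 41), (254, 12, -12, -31), (258, 12, -10, -30), (262, 12, -8, -31), (266, 12, -7, -31), (270, -18, -7, 42), (274, -17, -5, 40)]
260 [(246, -23, -23, 42), (250, -24, -21, 42), (254, 12, -11, -39), (258, 12, -10, -39), (262, 11, -8, -37), (266, 12, -6, -39), (270, -24, -8, 43), (274, -24, -5, 42)]
270 [(246, 8, -14, -40), (250, 12, -12, -48), (254, 12, -10, -48), (258, 12, -9, -49), (262, 12, -7, -49), (266, 12, -6, -47), (270, -31, -8, 42), (274, -31, -5, 43)]
290 [(246, 14, -12, -67), (250, 13, -10, -66), (254, 13, -9, -65), (258, 11, -8, -62), (262, 11, -7, -61), (266, 8, -6, -56), (270, -45, -8, 42), (274, -45, -5, 41)]
310 [(246, 12, -11, -76), (250, 13, -10, -77), (254, 12, -8, -76), (258, 8, -8, -69), (262, 68, -1, -167), (266, 1, -6, -58), (270, -60, -8, 42), (274, -60, -5, 42)]
340 [(246, 19, -8, -99), (250, 68, -1, -167), (254, 10, -8, -86), (258, -2, -8, -70), (262, -9, -7, -61), (266, -9, -6, -60), (270, -84, -8, 42), (274, -84, -5, 43)]
[0, 0, 0] crop 618.1748439720901 363.1734388806154
[0.011, 0, 0] crop 586.2649032098989 355.9269741386545
[0.011, 0.006, -0.031] crop 596.2717328156335 281.84126759116174
[-0.011, 0.006, 0] crop 654.1444389084929 357.2895590903556
[0, -0.015, 0] crop 607.9071476450152 396.43873192367226
[0, -0.015, -0.031] crop 614.311070813728 335.6919825745177
[7.70556659e+01 2.99878043e-02 1.26063917e+01 1.00000000e+03] [  38.07159022   -1.1739161     2.6072167  1000.        ] [0.51324816 0.04456062 0.03      ] [0.47502223 0.05230461 0.04      ]
head [  37.17118357   -1.06848786  -27.39269592 1000.        ]
```

The wrist depth and the side view both suggest the fingers end about 31 mm above the TCP. I'll check the jaw geometry with the gripper shut and use the side depth before going lower.

Emit:
{"api": "servo_tool", "payload": {
  "series": [
    [-2,0,0,0,0,0,0],
    [-2,0,0,0,0,0,0],
    [-2,0,0,0,0,0,0],
    [-2,0,0,0,0,0,0]
  ]
}}

```text
t: 3.75
position: [0.4353, 0.059, 0.0428]
orientation: [-0.0, 0.997, -0.083, 0.0]
wrist_force: [0.9, 0.3, -0.5]
width: -0.002
```

Run:
```python
from h import *
im,d,p,T=cap('wrist'); Mt=np.array(p['mount']); save(im,'w3.png'); print(Mt.round(3).tolist())
vv,uu=np.mgrid[0:420,0:560]
def cloud(d,p): return np.stack([(uu-p['cx'])/p['fx']*d,(vv-p['cy'])/p['fy']*d,d,np.ones_like(d)],-1)
C=(cloud(d,p)@Mt.T)[...,:3]*1000
for u in (268,276,280,284,292):
    print(u,[(v,*C[v,u].round(0).astype(int).tolist()) for v in (228,236,244,250,256,270,300)])
Wi=np.linalg.inv(T@np.linalg.inv(Mt)); im2,d2,p2,T2=cap('side'); save(im2,'s3.png')
B=(cloud(d2,p2)@(Wi@T2).T)[...,:3]*1000
k=(abs(B[...,0])<20)&(abs(B[...,1])<30)&(B[...,2]<5)&(B[...,2]>-75)&(d2>0)
for z in range(-75,5,6):
    q=k&(B[...,2]>=z)&(B[...,2]<z+6); print(z,q.sum(), B[q].min(0).round(0)if q.any() else '',B[q].max(0).round(0) if q.any() else '')
o=[cv2.resize(im[200:330,220:340],None,fx=3,fy=4),cv2.resize(im2[180:245,300:360],(400,520),interpolation=cv2.INTER_CUBIC)]
save(np.hstack(o),'c3.png')
```

```text
[[0.001, -0.964, -0.265, 0.068], [1.0, 0.001, 0.001, -0.001], [-0.0, -0.265, 0.964, -0.167], [0.0, 0.0, 0.0, 1.0]]
268 [(228, 8, -7, 12), (236, -7, -9, 43), (244, -12, -9, 41), (250, -16, -9, 41), (256, 12, -6, -34), (270, 12, -5, -47), (300, 13, -4, -72)]
276 [(228, 8, -3, 13), (236, -7, -4, 42), (244, -12, -4, 42), (250, -17, -4, 43), (256, 12, -2, -35), (270, 12, -2, -49), (300, 7, -2, -61)]
280 [(228, 8, -1, 13), (236, -7, -1, 42), (244, -13, -1, 42), (250, -17, -1, 43), (256, 12, -1, -35), (270, 12, -1, -48), (300, 8, -1, -62)]
284 [(228, 8, 1, 12), (236, -7, 2, 42), (244, -13, 2, 43), (250, -17, 2, 43), (256, 12, 1, -35), (270, 12, 1, -49), (300, 7, 1, -61)]
292 [(228, 8, 6, 12), (236, -8, 7, 44), (244, -12, 7, 42), (250, -17, 7, 42), (256, 12, 4, -34), (270, 12, 4, -47), (300, 13, 3, -71)]
-75 5 [-15. -26. -74.] [-12.  -4. -69.]
-69 2 [-15.  -7. -68.] [-13.  -6. -66.]
-63 1 [-12.  -6. -59.] [-12.  -6. -59.]
-57 7 [ -8. -14. -53.] [  4. -12. -51.]
-51 19 [-13. -15. -51.] [  6.   4. -45.]
-45 21 [-13. -14. -45.] [  9.   7. -39.]
-39 25 [-13. -14. -39.] [  8.   1. -33.]
-33 7 [-12. -11. -33.] [  8.  -4. -27.]
-27 4 [-10.  -6. -27.] [  7.  -4. -24.]
-21 0  
-15 0  
-9 0  
-3 0  
3 0
```

View pics/c3.png

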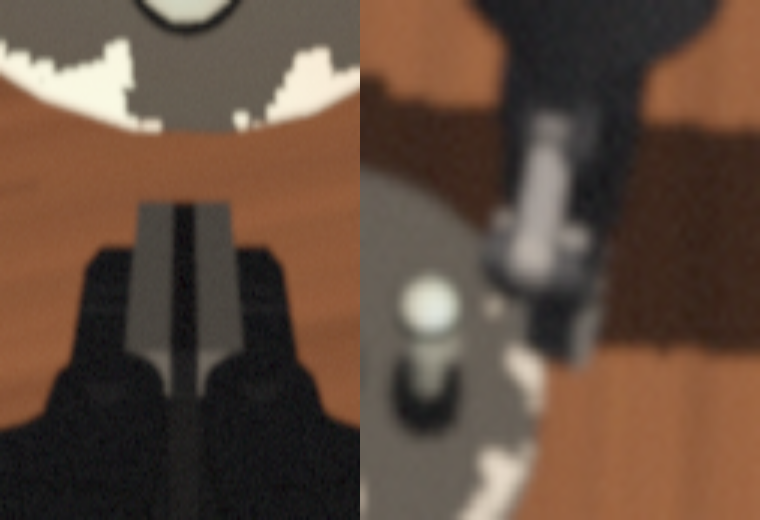

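Both views agree that the visible tips sit about 29–31 mm above the reported TCP, at roughly z = 0.072 with TCP z = 0.0428. I'll trust what I see and descend about 38 mm behind the foot in stages, watching the force.

Emit:
{"api": "servo_tool", "payload": {
  "series": [
    [-2,-1,2,0,0,0,0.12],
    [-2,-1,4,0,0,0,0.12],
    [-2,-1,7,0,0,0,0.12],
    [-2,-1,10,0,0,0,0.12],
    [-2,-1,13,0,0,0,0.12],
    [-2,-1,15,0,0,0,0.12],
    [-2,-1,15,0,0,0,0.12]
  ]
}}

```text
t: 4.43
position: [0.433, 0.0602, 0.0269]
orientation: [0.0, 0.997, -0.083, -0.0]
wrist_force: [0.1, 0.1, -0.5]
width: 0.12
```

Emit:
{"api": "servo_tool", "payload": {
  "series": [
    [0,0,3,0,0,0,0.12],
    [0,0,6,0,0,0,0.12],
    [0,0,9,0,0,0,0.12],
    [0,0,12,0,0,0,0.12],
    [0,0,15,0,0,0,0.12],
    [0,0,15,0,0,0,0.12]
  ]
}}

```text
t: 4.93
position: [0.4331, 0.0602, 0.0119]
orientation: [0.0, 0.997, -0.083, -0.0]
wrist_force: [-0.4, 0.1, 0.1]
width: 0.119
```

```bash
cat > look.py <<'E'
from h import *
import sys
tag=sys.argv[1]
s=r.read_state(); print(s['t'],s['position'],s['wrist_force'],s['width'])
im,d,p,T=cap('wrist'); Mt=np.array(p['mount']); vv,uu=np.mgrid[0:420,0:560]
def cloud(d,p): return np.stack([(uu-p['cx'])/p['fx']*d,(vv-p['cy'])/p['fy']*d,d,np.ones_like(d)],-1)
C=(cloud(d,p)@Mt.T)[...,:3]*1000
print('front face col 263:',[(v,*C[v,263].round(0).astype(int).tolist()) for v in (248,252,256,264,290)])
k=(abs(uu-282)<60)&(vv<240); tz=C[...,2]
print('tray toolz',np.median(tz[20:60,260:300]))
W=T@np.linalg.inv(Mt)
im2,d2,p2,T2=cap('side'); B=(cloud(d2,p2)@(np.linalg.inv(W)@T2).T)[...,:3]*1000
q=(abs(B[...,0])<14)&(abs(B[...,1])<14)&(B[...,2]<W[2,3]*1000-33)&(B[...,2]>-60)&(d2>0)
if q.any(): print('side lowest finger toolz',np.sort(B[q][:,2])[-8:].round(0))
save(np.hstack([cv2.resize(im[40:300,180:380],None,fx=2,fy=2,interpolation=cv2.INTER_CUBIC),cv2.resize(im2[180:245,290:340],(400,520),interpolation=cv2.INTER_CUBIC)]),tag+'.png')
np.savez(tag+'.npz',im=im,d=d,T=T)
E
python3 look.py c4
```

```text
4.9333 [0.43306954 0.06019217 0.01193303] [-0.40318917  0.09350294  0.09725413] 0.11940977184334388
front face col 263: [(248, 9, -9, -19), (252, 12, -8, -31), (256, 12, -8, -35), (264, 12, -7, -42), (290, 11, -7, -61)]
tray toolz -18.78365277403188
side lowest finger toolz [-28. -28. -28. -27. -26. -24. -21. -21.]
```

View pics/c4.png

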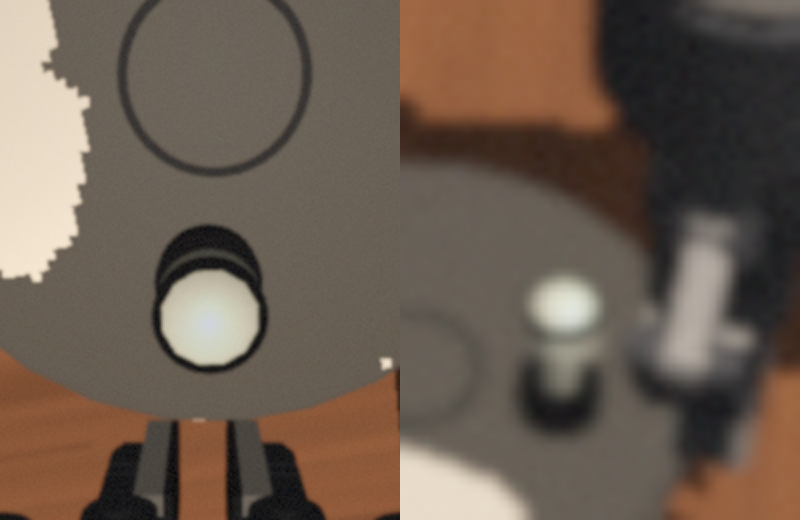

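With the reported z now below the tray face and no force, the tips really are about 11 mm above the tray. The magnifier is at crop (209,277), the ring centre at (215,82) and the gap centre at (203).

Run:
```python
from h import *
f=np.load('c4.npz'); T=f['T']; im=f['im']; p=cams.camera_params('wrist'); Mt=np.array(p['mount']); W=T@np.linalg.inv(Mt); Wi=np.linalg.inv(W)
for n,u,v,z in (('ring',180+215/2,40+82/2,.03),('foot',284.5,178.5,.04),('head',284.5,40+318/2,.069)):
    x=ray(p,T,u,v,z); print(n,x.round(4),(Wi@np.r_[x,1]*1000)[:3].round(1))
```

```text
ring [0.5125 0.0446 0.03  ] [ 80.9   2.1 -18.1]
foot [0.4753 0.0521 0.04  ] [ 42.9   1.  -28.1]
head [0.4739 0.0527 0.069 ] [ 41.5   0.7 -57.1]
```

Emit:
{"api": "servo_tool", "payload": {
  "series": [
    [0,1,2.5,0,0,0,0.12],
    [0,1,5,0,0,0,0.12],
    [0,1,7.5,0,0,0,0.12],
    [0,1,7.5,0,0,0,0.12]
  ]
}}

```text
t: 5.37
position: [0.4334, 0.0591, 0.006]
orientation: [-0.0, 0.996, -0.084, 0.0]
wrist_force: [-1.2, -1.1, 19.3]
width: 0.121
```

There's 19 N vertical contact: the tips have met the tray at reported z ≈ 0.006. I'll raise 4 mm so they hang about 2.5 mm above it.

Emit:
{"api": "servo_tool", "payload": {
  "series": [
    [0,0,-4,0,0,0,0.12],
    [0,0,-4,0,0,0,0.12],
    [0,0,-4,0,0,0,0.12]
  ]
}}

```text
t: 5.62
position: [0.4333, 0.0593, 0.009]
orientation: [-0.0, 0.997, -0.083, 0.0]
wrist_force: [0.5, 0.5, 0.1]
width: 0.119
```

```bash
python3 look.py c5
```

```text
5.6167 [0.43331559 0.05925978 0.00902472] [0.45145268 0.48201125 0.12267501] 0.1191511388713125
front face col 263: [(248, 10, -8, -22), (252, 12, -8, -30), (256, 13, -8, -36), (264, 12, -7, -42), (290, 11, -6, -62)]
tray toolz -21.581663154610993
side lowest finger toolz [-31. -31. -30. -29. -28. -26. -25. -25.]
```

View pics/c5.png

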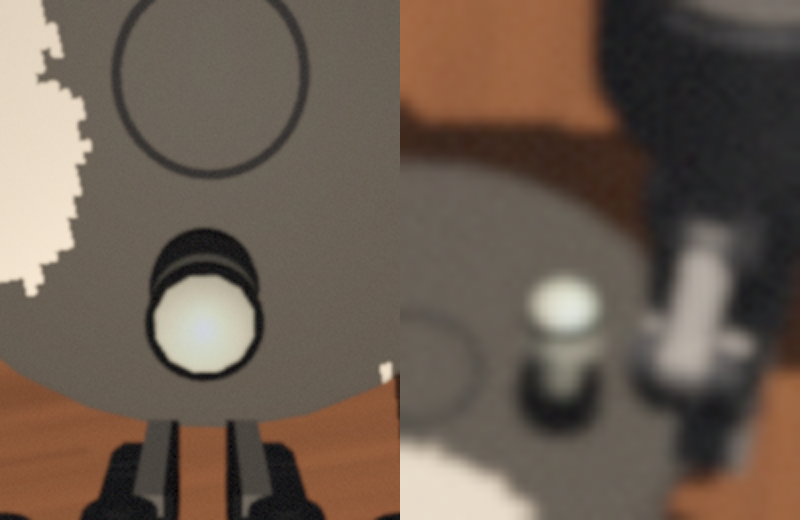

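Clear of the tray again (no force), with the foot at crop (204,285) centred on the jaw gap (203). Now I'll push slowly.

Emit:
{"api": "servo_tool", "payload": {
  "series": [
    [3,0,0,0,0,0,0.12],
    [6,0,0,0,0,0,0.12],
    [9,0,0,0,0,0,0.12],
    [11,0,0,0,0,0,0.12],
    [13,0,0,0,0,0,0.12],
    [14.5,0,0,0,0,0,0.12],
    [16,0,0,0,0,0,0.12],
    [17.5,0,0,0,0,0,0.12],
    [19,0,0,0,0,0,0.12],
    [20.5,0,0,0,0,0,0.12],
    [22,0,0,0,0,0,0.12],
    [23.5,0,0,0,0,0,0.12],
    [25,0,0,0,0,0,0.12],
    [26.5,0,0,0,0,0,0.12],
    [28,0,0,0,0,0,0.12],
    [29.5,0,0,0,0,0,0.12],
    [31,0,0,0,0,0,0.12],
    [31,0,0,0,0,0,0.12]
  ]
}}

```text
t: 7.22
position: [0.4643, 0.0541, 0.009]
orientation: [-0.0, 0.997, -0.084, 0.0]
wrist_force: [0.1, 0.3, 1.1]
width: 0.12
```

```bash
python3 look.py c6
```

```text
7.2167 [0.4643142  0.05406732 0.00899917] [0.12688485 0.28560643 1.10766587] 0.11989913482929147
front face col 263: [(248, 26, -6, -61), (252, 25, -6, -62), (256, 24, -6, -63), (264, 21, -6, -63), (290, 11, -6, -62)]
tray toolz -21.513979146000132
side lowest finger toolz [-30. -29. -29. -28. -28. -26. -26. -26.]
```

View pics/c6.png

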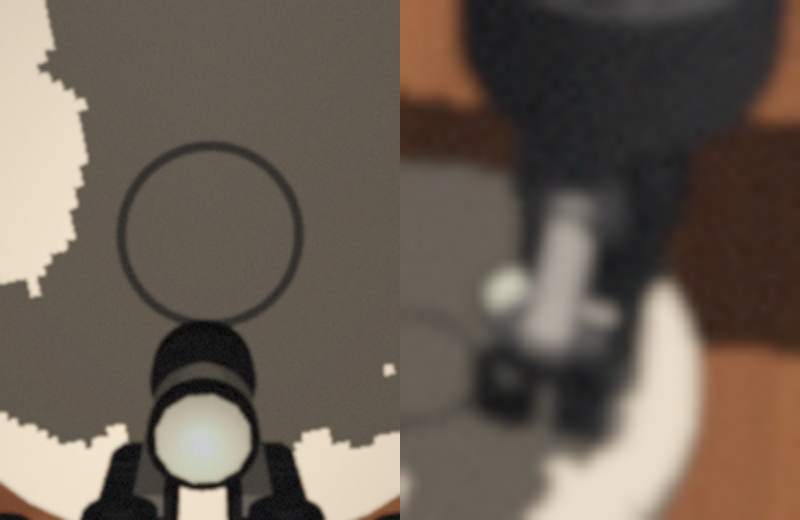

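The magnifier is upright in the jaw gap: foot centre at crop (203,373), ring centre at (210,232), with a few mm to go before it crosses the ring.

Run:
```python
from h import *
f=np.load('c6.npz'); T=f['T']; p=cams.camera_params('wrist'); W=T@np.linalg.inv(np.array(p['mount'])); Wi=np.linalg.inv(W)
for n,u,v,z in (('ring',180+210/2,40+232/2,.03),('foot',180+203/2,40+373/2,.04),('headrim',180+202.5/2,40+433/2,.069)):
    x=ray(p,T,u,v,z); print(n,x.round(4),(Wi@np.r_[x,1]*1000)[:3].round(1))
```

```text
ring [0.5145 0.0444 0.03  ] [ 51.1   1.2 -21. ]
foot [0.4875 0.0504 0.04  ] [ 23.4  -0.2 -31. ]
headrim [0.4866 0.0507 0.069 ] [ 22.5  -0.4 -60. ]
```

Emit:
{"api": "servo_tool", "payload": {
  "series": [
    [1.5,0,0,0,0,0,0.12],
    [3,0.2,0,0,0,0,0.12],
    [4.5,0.3,0,0,0,0,0.12],
    [6,0.4,0,0,0,0,0.12],
    [7.5,0.5,0,0,0,0,0.12],
    [9,0.6,0,0,0,0,0.12],
    [10.5,0.7,0,0,0,0,0.12],
    [12,0.8,0,0,0,0,0.12],
    [13.5,0.9,0,0,0,0,0.12],
    [15,1,0,0,0,0,0.12],
    [16.5,1,0,0,0,0,0.12],
    [18,1.2,0,0,0,0,0.12],
    [19.5,1.2,0,0,0,0,0.12],
    [21,1.4,0,0,0,0,0.12],
    [22,1.4,0,0,0,0,0.12],
    [22,1.4,0,0,0,0,0.12],
    [22,1.4,0,0,0,0,0.12]
  ]
}}

```text
t: 8.73
position: [0.4854, 0.049, 0.009]
orientation: [-0.0, 0.997, -0.084, 0.0]
wrist_force: [-0.1, -0.1, -0.0]
width: 0.121
```

```bash
python3 look.py c7
```

```text
8.7333 [0.48539507 0.04903482 0.00900778] [-0.12040123 -0.1180977  -0.0436396 ] 0.12149404034393968
front face col 263: [(248, 26, -6, -60), (252, 25, -6, -62), (256, 23, -6, -61), (264, 21, -6, -62), (290, 11, -7, -61)]
tray toolz -21.504212312637648
side lowest finger toolz [-30. -28. -28. -28. -28. -27. -26. -24.]
```

View pics/c7.png

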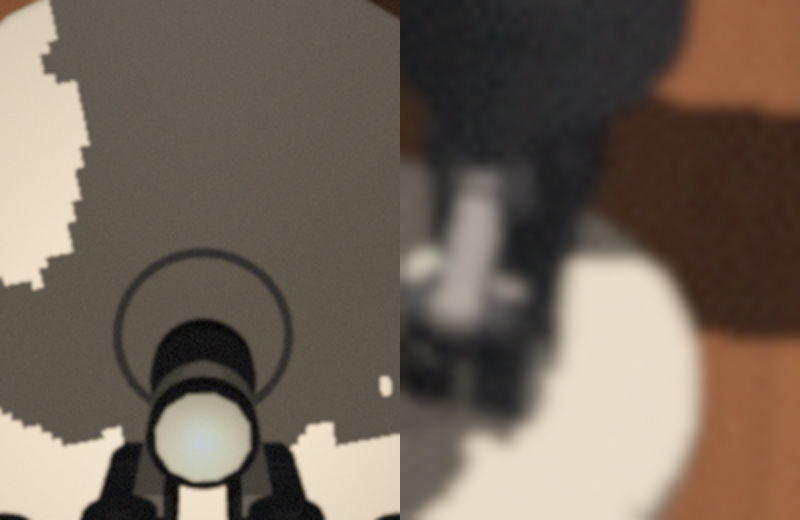

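Run:
```python
from h import *
f=np.load('c7.npz'); T=f['T']; p=cams.camera_params('wrist'); W=T@np.linalg.inv(np.array(p['mount'])); Wi=np.linalg.inv(W)
for n,u,v,z in (('ringtop',180+203/2,40+253/2,.03),('ringL',180+118/2,40+330/2,.03),('ringR',180+289/2,40+330/2,.03),('footfront',180+203/2,40+320/2,.04),('footL',180+152/2,40+380/2,.04),('footR',180+255/2,40+380/2,.04)):
    x=ray(p,T,u,v,z); print(n,(Wi@np.r_[x,1]*1000)[:3].round(1))
```

```text
ringtop [ 46.7  -0.2 -21. ]
ringL [ 30.  -18.7 -21. ]
ringR [ 30.   18.4 -21. ]
footfront [ 34.7  -0.2 -31. ]
footL [ 21.9 -10.8 -31. ]
footR [ 21.9  10.5 -31. ]
```

Emit:
{"api": "servo_tool", "payload": {
  "series": [
    [1,0,0,0,0,0,0.12],
    [2,0,0,0,0,0,0.12],
    [3,0,0,0,0,0,0.12],
    [4,0,0,0,0,0,0.12],
    [4.8,0,0,0,0,0,0.12],
    [5.4,0,0,0,0,0,0.12],
    [5.4,0,0,0,0,0,0.12],
    [5.4,0,0,0,0,0,0.12],
    [4,0,0,0,0,0,0.12],
    [2,0,0,0,0,0,0.12],
    [-1,0,0,0,0,0,0.12],
    [-5,0,0,0,0,0,0.12],
    [-11,0,0,0,0,0,0.12],
    [-18,0,0,0,0,0,0.12],
    [-26,0,0,0,0,0,0.12],
    [-34,0,0,0,0,0,0.12],
    [-42,0,0,0,0,0,0.12],
    [-42,0,-10,0,0,0,0.12],
    [-42,0,-20,0,0,0,0.12]
  ]
}}

```text
t: 10.42
position: [0.4425, 0.0561, 0.0293]
orientation: [0.0, 0.997, -0.083, -0.001]
wrist_force: [0.4, -0.6, 0.8]
width: 0.12
```

```bash
python3 look.py c8
python3 - <<'E'
from h import *
f=np.load('pics/../c8.npz'); im=f['im']
im2,_,p2,T2=cap('side'); np.savez('s8.npz',im=im2)
u,v=map(int,proj(p2,T2,[.511,.043,.03])); print(u,v)
save(np.hstack([cv2.resize(im[60:190,230:330],None,fx=4,fy=4,interpolation=cv2.INTER_CUBIC),cv2.resize(im2[v-40:v+25,u-25:u+25],None,fx=8,fy=8,interpolation=cv2.INTER_CUBIC)]),'c8b.png')
E
```

```text
10.4167 [0.44251527 0.05606934 0.0293333 ] [ 0.40556692 -0.62818225  0.79100302] 0.12033894480538883
front face col 263: [(248, 2, -10, -1), (252, 12, -8, -30), (256, 12, -8, -35), (264, 12, -7, -43), (290, 11, -7, -61)]
tray toolz -1.4356302986215375
side lowest finger toolz [-28. -28. -26. -26.  -5.  -4.  -4.  -4.]
290 225
```

View pics/c8b.png

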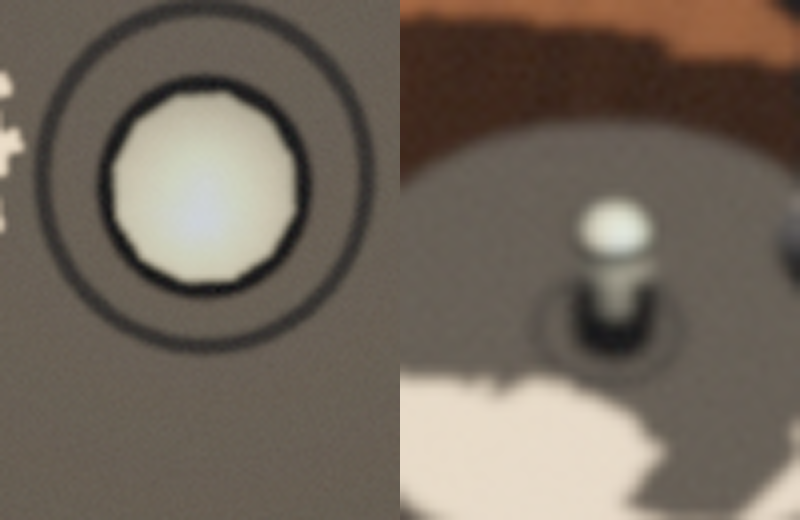

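The foot stands inside the ring in both views. In the wrist crop the head is at (204,186) in the ring at (205,178). In the side crop the foot base is at about (613,324) in the ring at (608,323), roughly 1 mm off. It's upright and the gripper is clear, so I'm handing in.

```bash
python3 -c "
from bench import r
print(r.read_state()['wrist_force']); print(r.hand_in())"
```

```text
[ 0.11730648  0.30168314 -0.81801825]
the job is handed in; nothing more can be done
None
```

I pushed the magnifier about 39 mm to the middle of the tray in three slow pushes low on its foot, with the jaws slightly open as a cradle. I then backed the gripper about 40 mm away and handed the job in at about 10.5 s.

**Last checks:** the wrist and side views both show the magnifier upright with its foot inside the ring, about 1 mm off centre (6.5 mm allowed). The gripper was clear, with under 1 N at the wrist. I never moved the arm near the phone, box or screwdriver, but I didn't re-measure where they are.

**What disagreed:**
- **Fingertip height:** the tips turned out to be about 24–30 mm above the reported TCP, so I set the pushing height from the images and by touch. While I was lowering them, the tips touched the bare tray once at about 19 N (40 N allowed), well away from the magnifier. I raised them 4 mm and carried on.
- **Camera positions:** the wrist and fixed cameras differed by 2–4 mm, so I steered by where the foot sat relative to the ring in the wrist images.

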